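# Bring the cupboard's internet back up in order

## Robot

A 6-joint arm with a two-finger parallel gripper is mounted at the origin on the work surface. World frame = base frame: x ahead of the robot, y to its left, z up, the work surface at z = 0. Lengths are in m, angles in rad, forces in N, time in s.
With the tool pointing down it reaches from about 0.275 to 0.825 m from the base axis. Payload 4.9 kg.
Tool frame: the origin (TCP) lies midway between the tips of the shut fingers; the grasp point (between the pads) lies 19 mm behind it (grip_point_offset is the distance from the TCP to the grasp point, in m); z points along the fingers, y is the line along which they close (so a half turn about z gives the same grasp; the last joint's range is limited). The gripper opens to 85 mm and grips with 20 to 120 N. Pads are 22 mm wide; open, the fingers measure 114 mm over their backs; the gripper's body (76 mm by 85 mm) begins 54 mm behind the grasp point. The pads swing forward as they close: fully open they stand 13 mm farther back than shut.
Start: joints at [-1.247, 0.326, -0.193, 1.052, 0, 1.437], TCP at [0.243, -0.493, 0.231] pointing down, gripper open.
Joint ranges: [-2.65, 2.65], [-0.97, 1.79], [-1.3, 1.35], [-1.93, 2.1], [-1.47, 1.37], [-3.14, 3.14]. Speed limits (rad/s): [2.57, 2.57, 3.14, 3.14, 3.14, 3.14].

## Interface

Orientations are given as a rotation vector (axis times angle).
In Python, from cell import * gives the robot as it stands. Calls block until the motion is done:
- movep(position, orientation): joint-space move of the TCP to a pose.
- move_l(position, velocity=0.15, rot=None, until_force=None): straight line of the TCP; rot=None keeps the orientation; velocity is the mean speed in m/s. With until_force (N) it stops when the force on the tool has changed by that much, and returns True; else False.
- set_joints(angles): joint-space move.
- let_go() and grab(newtons=None): open the fingers fully, or close them until they stop; newtons is the grip in N (None keeps the last).
- sleep(seconds).
- ik(position, orientation): joint angles nearest the present ones, or None.
- get_state(): the state.
- grab_frame(name): name is "scene" or "top"; returns a dict with "img" (420x560x3 uint8, red, green, blue), "fx", "fy", "cx", "cy" (pixels), "cam_to_world" (4x4, takes a point from camera to world coordinates). Camera axes: x right, y down, z forward; pixel columns grow to the right and rows downward; lengths in m; the calibration is good to about 2 mm. A picture is of the moment at which its call begins. There is no depth.
A pose or a line that the arm cannot do raises MotionError and nothing moves.
- sign_off(): hands the job in; it is judged then, once.
Trained networks look in the newest picture that a camera, given by its name, has taken for a name from the list of things; names that differ only in an ending like _2 or _b are one class to them, and where a whole thing is asked for, a point or a joint stands for the part that bears it (a point fixed in the world has none). Each returns a list of dicts, best first, with "score" (0 to 1); they miss things now and then, are a little off and sometimes report something else, mostly with a low value. They report only what shows in the picture. A call takes as long as a camera call.
- spot_in(camera, name): "centre" ([column, row] in pixels, amid what is visible of it).
- silhouettes(camera, name): "mask" (420x560 bool, what is visible of it) and "centre" ([column, row] in pixels, amid what is visible of it).
- tip_of(camera, name): "centre" ([column, row] in pixels: a listed point, or the origin of a listed thing).
The state is a dict: "clock": time; "q": joint angles; "joint_velocities": joint speeds; "tau": joint torques, N m; "position": TCP position; "eef_rot": TCP orientation; "contact_force": force on the tool from outside, world axes, zero at the start; "wrist_torque": the same for the moment, N m; "finger_gap": opening from 0.0 (shut) to 1.0 (fully open); "grasp_force": force on a finger pad.
Only numpy, scipy, OpenCV 4.12 (cv2) and the standard library are available. Lean on these libraries where they do the work, as an engineer would, in place of code of your own. Each camera call takes 0.05 s, during which the arm holds its last target. There are 200 camera calls.

## Task

Bring the flat's internet back up by pressing with the fingertips: first press the raised end of the rocker on the power strip so that it is switched on, then press the round power button of the modem (the box without aerials) fully in, and last the round power button of the router (the box with two aerials) fully in. Pick nothing up, keep off the oblong reset keys, and leave the boxes and all the other things standing where they are.

Things in the scene. Friction and masses are not known exactly. Their poses are not given: they have to be found in the camera images.
- strip: white plastic power strip, fixed to the shelf, 215 mm long (its x, from -45 to +170 mm) x 56 mm wide, top 36 mm above the shelf. Origin: on the shelf under the rocker's pivot; x points along the strip from the rocker to two black plug-in adapters (44 x 46 mm, 40 mm tall on the strip, centres at x = 68 and 130 mm). The rocker's end away from the adapters is the on end
- rocker (a joint): angle of the strip's black rocker, rad: 0 = off (the wing away from the adapters is raised, the other level), 0.36 = on (that wing pressed down level, the other raised); on from 0.30. Stays where it is left; needs about 4 N or less on the wing
- rocker_press (a point): the point to press to switch on: on the upper face of the rocker's on wing, 14 mm from the pivot. The rocker is 50 mm long along the strip (two wings of 25 mm in a shallow V) and 24 mm wide; its pivot lies in the bottom of the V, 40 mm above the shelf. When on, this wing is level at 40 mm above the shelf
- modem: the modem: flat black box, 115 (x) x 160 (y) x 32 mm high, 0.35 kg, loose, without aerials. Origin: centre of its underside; x to its rear, away from the robot, z up. On its top, at x = -20 mm: a round power button at y = +45 mm, a narrow oblong reset key at y = -45 mm; vent slots in the middle
- modem_button (a joint): travel of the modem's round power button, m: 0 = out (its face 9 mm above the box top), 0.005 = fully in (face 4 mm above the top). Latching: needs about 3 N, moves only as far as it is pushed and stays there; in from 0.004 on
- modem_button_top (a point): centre of the top face of the modem's round power button (28 mm diameter); moves with it, straight down when pressed
- modem_key (a joint): travel of the modem's oblong reset key (8 x 24 mm, 5 mm proud, springs back), m: 0 = out, 0.003 = in; not to be pressed
- router: the router: flat black box, 115 (x) x 160 (y) x 32 mm high, 0.35 kg, loose, with two upright grey paddle aerials (10 x 22 mm, tops 103 mm above the shelf) at x = 45, y = +-68 mm. Origin: centre of its underside; x to its rear, away from the robot, z up. On its top, at x = -20 mm: a round power button at y = -45 mm, a narrow oblong reset key at y = +45 mm; vent slots in the middle
- router_button (a joint): travel of the router's round power button, m: 0 = out (its face 9 mm above the box top), 0.005 = fully in (face 4 mm above the top). Latching: needs about 3 N, moves only as far as it is pushed and stays there; in from 0.004 on
- router_button_top (a point): centre of the top face of the router's round power button (28 mm diameter); moves with it, straight down when pressed
- router_key (a joint): travel of the router's oblong reset key (8 x 24 mm, 5 mm proud, springs back), m: 0 = out, 0.003 = in; not to be pressed
- jar: empty clear glass jam jar, open, 60 mm diameter, 82 mm tall; origin under its centre; stands between the task's things
- opener: blue plastic bottle opener lying flat, 110 mm long (x from -55 to 55 mm), 32 mm wide, 8 mm thick; lies between the task's things
- can0: lowest of a stack of three aluminium cans, 66 mm diameter, 55 mm tall each; origin under its centre
- can1: middle can of the stack
- can2: top can of the stack (stack 165 mm tall)
- carton: small cardboard box 60 x 60 x 90 mm; origin under its centre

How it is judged:
By the outcome, as a careful person would: the job done as asked, in the order asked, and still so for the second after the job is handed in, with the robot touching nothing.
It also fails if it takes over 56 s, if anything falls off the work surface, if the arm or the gripper's body presses on something with over 40 N, if the wrist force passes 120 N, or if a joint passes its speed limit or range.

## Working session

There is one attempt and no reset: what is moved stays moved. The work goes in short steps, each a Python script; the robot and the scene stay as the last script left them, time stands still between calls to the robot, and variables do not carry over. Pictures are saved under pics/ and viewed, at most 10 in all, crops included, and the job is handed in when it is done.

```bash
mkdir -p pics; cat > h.py <<'E'
from cell import *
import numpy as np, cv2
def ray(f,px):
    d=np.array([(px[0]-f["cx"])/f["fx"],(px[1]-f["cy"])/f["fy"],1.])
    T=np.array(f["cam_to_world"]); return T[:3,3],T[:3,:3]@d
def at_z(f,px,z):
    o,d=ray(f,px); return o+d*(z-o[2])/d[2]
def tri(a,pa,b,pb):
    A=np.zeros((3,3));B=np.zeros(3)
    for f,p in((a,pa),(b,pb)):
        o,d=ray(f,p);d=d/np.linalg.norm(d);P=np.eye(3)-np.outer(d,d);A+=P;B+=P@o
    return np.linalg.solve(A,B)
def proj(f,p):
    T=np.linalg.inv(np.array(f["cam_to_world"]));c=T[:3,:3]@np.array(p)+T[:3,3]
    return [f["fx"]*c[0]/c[2]+f["cx"],f["fy"]*c[1]/c[2]+f["cy"]]
E
python3 - <<'E'
from h import *
np.set_printoptions(precision=3,suppress=True)
F={c:grab_frame(c) for c in("scene","top")}
for c in F: cv2.imwrite(f"pics/{c}0.png",cv2.cvtColor(F[c]["img"],cv2.COLOR_RGB2BGR)); print(c,np.array(F[c]["cam_to_world"])[:3,3])
Z=dict(rocker_press=.044,modem_button_top=.041,router_button_top=.041,strip=0,modem=0,router=0,jar=0,opener=0,can0=0,carton=0)
for n,z in Z.items():
    for c in F:
        for r in tip_of(c,n)[:2]: print(n,c,np.round(r["centre"],1),round(r["score"],2),at_z(F[c],r["centre"],z)[:2])
s=get_state();print(s["clock"],s["eef_rot"])
E
```

```text
scene [ 1.41  -0.436  0.862]
top [ 0.404 -0.11   1.251]
rocker_press scene [375.9 169.6] 0.42 [0.455 0.298]
rocker_press top [130.6 267.2] 0.69 [0.445 0.28 ]
modem_button_top scene [202. 226.] 0.41 [ 0.507 -0.267]
modem_button_top top [340.7 239.7] 0.64 [ 0.504 -0.258]
router_button_top top [254.3 250.6] 0.66 [ 0.481 -0.036]
router_button_top top [295.7 134.2] 0.33 [ 0.788 -0.149]
strip scene [375.2 184.7] 0.98 [0.473 0.292]
strip top [131.  260.9] 0.83 [0.463 0.294]
modem scene [187.5 243.6] 0.7 [ 0.515 -0.313]
modem top [361.2 236.2] 0.85 [ 0.516 -0.318]
modem top [299.8 247.6] 0.34 [ 0.489 -0.154]
router scene [294.8 213.4] 0.88 [0.507 0.004]
router scene [202.  227.2] 0.18 [ 0.466 -0.259]
router top [238.2 240.2] 0.77 [0.512 0.01 ]
jar scene [243.1 221.1] 0.8 [ 0.484 -0.145]
jar top [299.5 246.1] 0.69 [ 0.493 -0.153]
jar top [361.1 235.6] 0.47 [ 0.517 -0.318]
opener scene [359.5 225.5] 0.76 [0.62  0.151]
opener scene [293.7 213.5] 0.49 [0.506 0.001]
opener top [190.  198.3] 0.54 [0.628 0.139]
opener top [298.9 136.5] 0.41 [ 0.794 -0.159]
can0 scene [279.9 263.3] 0.83 [ 0.671 -0.111]
can0 scene [281.6 285. ] 0.76 [ 0.739 -0.135]
can0 top [294.9 132.8] 0.8 [ 0.805 -0.149]
can0 top [299.9 142.1] 0.64 [ 0.778 -0.162]
carton scene [ 98.  230.2] 0.86 [ 0.374 -0.528]
carton top [447.9 292.9] 0.67 [ 0.363 -0.537]
1.1 [3.06  0.713 0.   ]
```

View pics/top0.png

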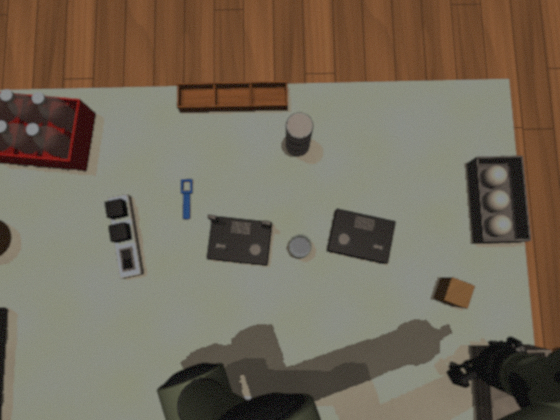

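View pics/scene0.png

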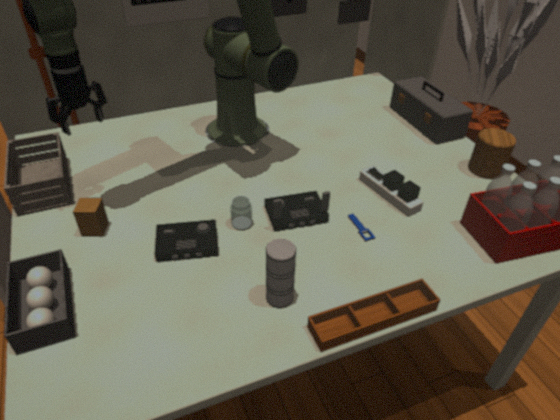

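The top view shows the rocker at about (127,260), the modem button at (344,239) and the router button at (255,250). The jar is at (299,246) between the boxes, and the aerials are at the router's rear. I'll zoom in on the three targets with the estimates overlaid.

```bash
python3 - <<'E'
from h import *
np.set_printoptions(precision=3,suppress=True)
f=grab_frame("top");g=grab_frame("scene")
def med(c,n):
    L=[r["centre"] for r in (tip_of(c,n)[:1]) ]; return L
out=[]
for n,c in(("rocker_press",(125,245)),("modem_button_top",(361,238)),("router_button_top",(238,240))):
    P=[]
    for k in range(4):
        grab_frame("top"); r=tip_of("top",n)
        if r: P.append(r[0]["centre"])
    print(n,np.round(P,1).tolist())
    x,y=c; im=cv2.cvtColor(f["img"],cv2.COLOR_RGB2BGR)[y-40:y+40,x-40:x+40]
    im=cv2.convertScaleAbs(cv2.resize(im,(266,400) if 0 else (266,266),interpolation=cv2.INTER_CUBIC),alpha=2)
    out.append(im)
n2=[]
for x,y in((385,185),(187,238),(297,210)):
    im=cv2.cvtColor(g["img"],cv2.COLOR_RGB2BGR)[y-40:y+40,x-40:x+40]
    n2.append(cv2.convertScaleAbs(cv2.resize(im,(266,266),interpolation=cv2.INTER_CUBIC),alpha=2))
cv2.imwrite("pics/z.png",np.vstack([np.hstack(out),np.hstack(n2)]))
for n in("strip","modem","router"):
    for c in("top","scene"):
        r=silhouettes(c,n)[0]; ct,_=cv2.findContours(r["mask"].astype(np.uint8),0,1)
        print(n,c,r["score"],cv2.minAreaRect(max(ct,key=len)))
E
```

```text
rocker_press [[128.6, 265.8], [128.3, 264.3], [128.3, 267.0], [128.4, 264.3]]
modem_button_top [[343.5, 240.2], [340.8, 239.6], [344.6, 239.5]]
router_button_top [[253.1, 251.5], [444.1, 290.3], [253.3, 254.1], [254.7, 248.6]]
strip top 0.58 ((124.01923370361328, 236.0961456298828), (82.95711517333984, 29.02518653869629), 78.69007110595703)
strip scene 0.56 ((393.70001220703125, 186.40000915527344), (70.80000305175781, 31.000001907348633), 36.869895935058594)
modem top 0.73 ((361.070556640625, 235.68235778808594), (63.994476318359375, 45.77231979370117), 12.52880859375)
modem scene 0.67 ((185.70904541015625, 240.2991943359375), (37.48179626464844, 63.82769775390625), 84.80557250976562)Traceback (most recent call last):
  File "<stdin>", line 23, in <module>
IndexError: list index out of range
```

View pics/z.png

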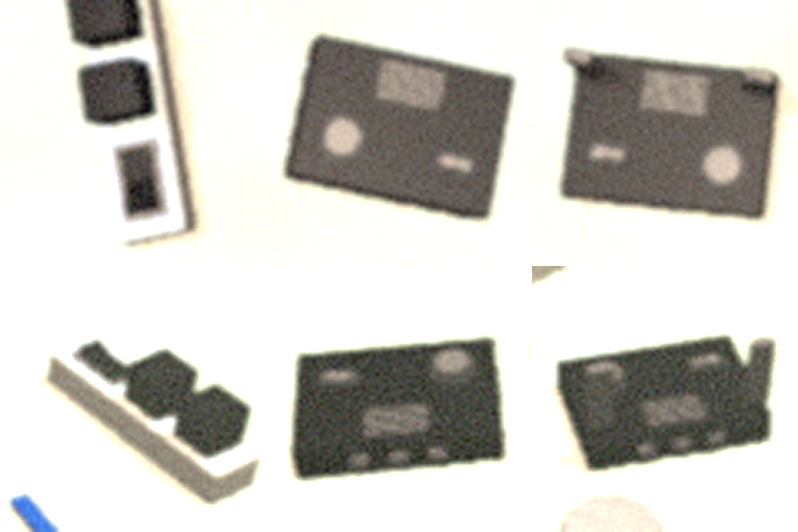

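Zoomed view: modem button at full-frame px (344.2,238.9), router button at (255.1,249.6), rocker pivot at about (126.8,259.1). The strip is yawed about 8°. I'll press the rocker now.

```bash
cat >> h.py <<'E'
from scipy.spatial.transform import Rotation as R
def down(a):
    best=None
    return (R.from_euler('z',a)*R.from_euler('x',np.pi)).as_rotvec()
def pose(p,a):
    c=[]
    for k in(0,np.pi):
        q=ik(list(p),list(down(a+k)))
        if q is not None: c.append((np.abs(np.array(q)-get_state()["q"]).max(),k))
    k=min(c)[1]; movep(list(p),list(down(a+k)))
E
python3 - <<'E'
from h import *
np.set_printoptions(precision=3,suppress=True)
f=grab_frame("top")
piv=at_z(f,(126.8,259.1),.042); a=np.radians(8)
print("piv",piv,"modem",at_z(f,(344.2,238.9),.041),"router",at_z(f,(255.1,249.6),.041),"press net",at_z(f,(128.4,265.3),.043))
grab(20)
t=piv[:2]-.0155*np.array([np.cos(a),np.sin(a)]); print(t)
pose([*t,.2],a); pose([*t,.08],a)
s=get_state();print(s["clock"],np.array(s["position"]),s["contact_force"],s["finger_gap"])
i=[cv2.cvtColor(grab_frame(c)["img"],cv2.COLOR_RGB2BGR) for c in("top","scene")]
cv2.imwrite("pics/r1.png",cv2.convertScaleAbs(np.hstack([cv2.resize(i[0][205:305,75:175],(400,400)),cv2.resize(i[1][110:230,320:440],(400,400))]),alpha=2))
E
```

```text
piv [0.466 0.291 0.042] modem [ 0.506 -0.267  0.041] router [ 0.483 -0.038  0.041] press net [0.45  0.286 0.043]
[0.451 0.289]
6.8667 [0.451 0.289 0.08 ] [1.239 0.089 0.314] -0.0005618880406082366
```

View pics/r1.png

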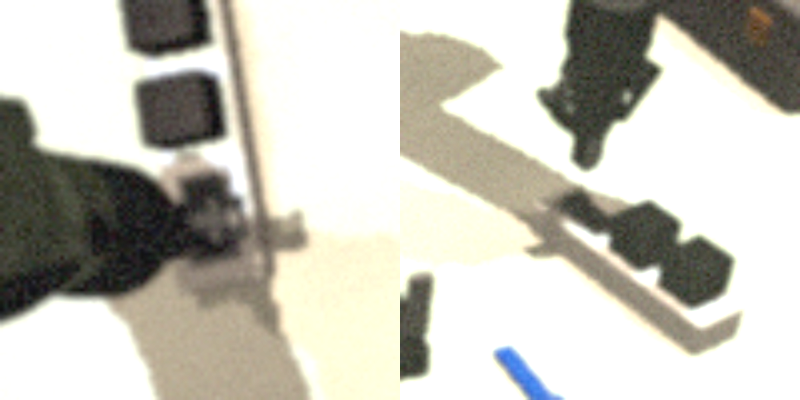

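The fingers are right above the rocker's on wing (tip at crop px (585,165), wing at about (570,205)). Pressing.

```bash
python3 - <<'E'
from h import *
np.set_printoptions(precision=4,suppress=True)
p=np.array(get_state()["position"])
hit=move_l([p[0],p[1],.055],.06)
hit=move_l([p[0],p[1],.0375],.015,until_force=14)
s=get_state();print(hit,s["clock"],np.array(s["position"]),np.array(s["contact_force"]))
move_l([p[0],p[1],.16],.2)
pose([p[0]-.02,p[1]-.16,.2],0)
i=[cv2.cvtColor(grab_frame(c)["img"],cv2.COLOR_RGB2BGR) for c in("top","scene")]
cv2.imwrite("pics/r2.png",cv2.convertScaleAbs(np.hstack([cv2.resize(i[0][220:290,90:160],(400,400),interpolation=2),cv2.resize(i[1][140:220,345:425],(400,400),interpolation=2)]),alpha=2.5))
print(get_state()["clock"])
E
```

```text
True 8.4833 [0.4521 0.2897 0.04  ] [-1.2421 -0.1778  6.7213]
10.0333
```

View pics/r2.png

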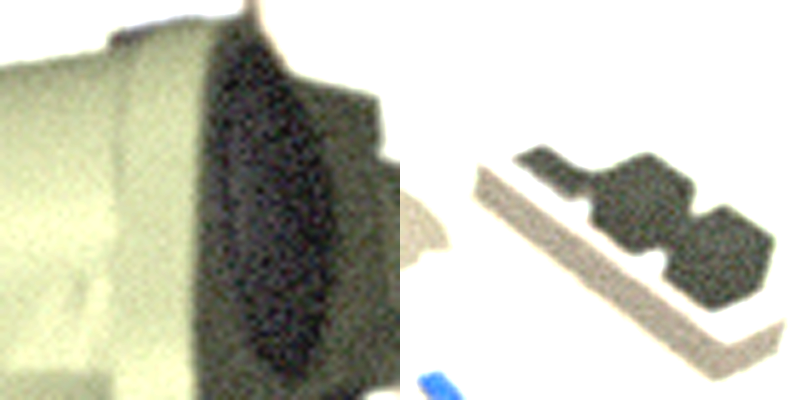

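The fingers stopped hard at z = 0.040, exactly the level-wing height, and the wing looks level in the scene view. I'll go to the modem and check the rocker from the top before pressing.

```bash
python3 - <<'E'
from h import *
x,y=.506,-.266
pose([x,y,.2],-.2); pose([x,y,.08],-.2)
i=[cv2.cvtColor(grab_frame(c)["img"],cv2.COLOR_RGB2BGR) for c in("top","scene")]
z=lambda m,x,y,s:cv2.resize(m[y-s:y+s,x-s:x+s],(266,266),interpolation=2)
cv2.imwrite("pics/m1.png",cv2.convertScaleAbs(np.hstack([z(i[0],127,255,30),z(i[0],361,238,40),z(i[1],195,215,45)]),alpha=2.2))
s=get_state();print(s["clock"],s["position"])
E
```

```text
12.175 [ 0.50799806 -0.26675747  0.08241867]
```

View pics/m1.png

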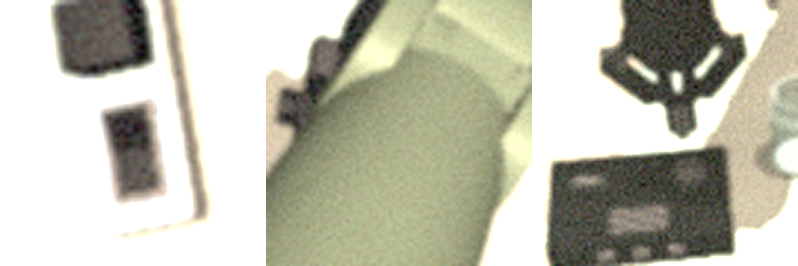

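The rocker has flipped: the dark, tilted wing is now the one by the adapters. The fingers are above the modem button, so I'll press the modem and then the router.

```bash
python3 - <<'E'
from h import *
np.set_printoptions(precision=4,suppress=True)
def press(x,y):
    move_l([x,y,.05],.06); h=move_l([x,y,.034],.015,until_force=14)
    s=get_state();print(h,s["clock"],np.array(s["position"]),np.array(s["contact_force"]))
    return h and s["position"][2]<.0368
ok=press(.506,-.266)
move_l([.506,-.266,.16],.2)
if ok:
    x,y=.483,-.037
    pose([x,y,.18],-.05); pose([x,y,.08],-.05)
    ok=press(x,y); move_l([x,y,.2],.2)
    pose([.3,-.35,.25],0)
print(ok)
i=[cv2.cvtColor(grab_frame(c)["img"],cv2.COLOR_RGB2BGR) for c in("top","scene")]
z=lambda m,x,y,s:cv2.resize(m[y-s:y+s,x-s:x+s],(400,400),interpolation=2)
cv2.imwrite("pics/e.png",cv2.convertScaleAbs(np.hstack([z(i[0],290,240,110),z(i[1],240,225,90)]),alpha=2))
s=get_state();print(s["clock"],np.array(s["contact_force"]))
E
```

```text
True 13.725 [ 0.506 -0.266  0.036] [-0.7649  0.4168  5.7694]
True 17.4417 [ 0.483 -0.037  0.036] [-2.4539 -0.2611  5.8762]
True
19.8833 [-0.4499 -0.3137 -0.0885]
```

View pics/e.png

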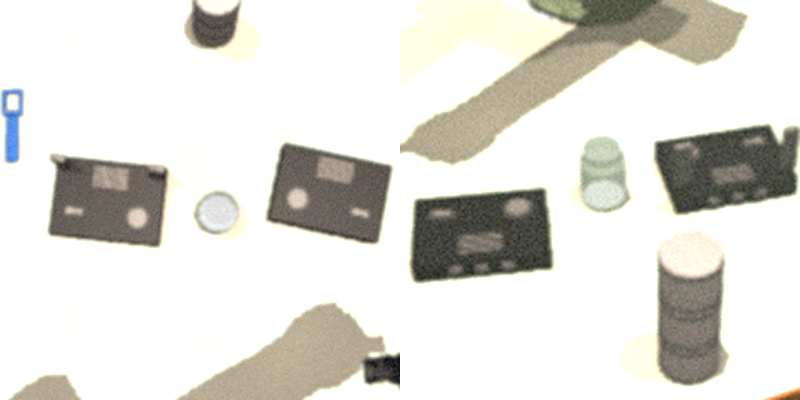

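Both presses stopped hard at z = 0.036, which is fully in. The boxes (button px (297,198) and (137,218)), jar, cans and opener stand where they were, and the robot is clear.

```bash
python3 -c "
from cell import *
print(sign_off())"
```

```text
the job is handed in; nothing more can be done
None
```

The power strip was switched on, then the modem and router buttons were pressed fully in, in that order; nothing else was seen to move, and the job was handed in about 20 s into the 56 s limit (no verdict returned).

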